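# Line up capacitors by size on the kitting rail

## Robot

A 6-joint arm with a two-finger parallel gripper is mounted at the origin on the work surface. World frame = base frame: x ahead of the robot, y to its left, z up, the work surface at z = 0. Lengths are in mm, angles in rad, forces in N, time in s.
With the tool pointing down it reaches from about 325 to 775 mm from the base axis. Payload 5.5 kg.
Tool frame: the origin (TCP) lies between the finger pads; the fingertips stand 17 mm ahead of it and the grasp point (between the pads) lies 2 mm behind it; z points along the fingers, x is the direction in which the jaws open and shut, and the axes are right-handed (so a half turn about z gives the same grasp; the last joint's range is limited). The gripper opens to 85 mm and grips with 20 to 120 N. Pads are 22 mm wide; open, the fingers measure 114 mm over their backs; the gripper's body (76 mm by 85 mm) begins 54 mm behind the grasp point. The pads swing forward as they close: fully open they stand 13 mm farther back than shut.
Start: joints at [1.204, 0.091, 1.231, -0, 1.82, -0.057], TCP at [182.925, 571.45, 248.275] pointing down, gripper open.
Joint ranges: [-2.87, 2.87], [-0.86, 2.18], [0.17, 2.46], [-1.51, 4.65], [0.06, 2.69], [-2.65, 2.65]. Speed limits (rad/s): [2.57, 2.57, 3.01, 3.14, 3.14, 3.14].

## Interface

Orientations are given as a rotation vector (axis times angle).
In Python, from cell import sense, snapshot, camera_info, close_job, regions_of, mark_of gives the robot as it stands.
- The arm moves only by the tool move_arm, never from a script. Its argument "series" is a list of rows, each an object with "gripper": the closure, from -1 (fully open) to 1 (shut); "dp": the shift along the tool's x, y, z as a fraction of full scale, a list of three; "angular": the turn, a rotation vector about the tool's x, y, z as a fraction of full scale, a list of three. A call has 1 to 12 rows; each row is the pose to reach, as a shift and turn from the pose measured when the call began, along the tool's axes at that moment; what a row does not reach only later rows make up. Full scale, the value 1, is 0.3 m for a shift and 60 degrees for a turn. A row lasts 1/12 s, in which the tool goes at most 41.7 mm and 7.16 degrees, less where a joint would pass 70% of its speed; a pose out of reach is approached as far as the arm can. A call with a number of a shift or a turn outside -1 to 1 is refused whole. A call with a gripper value outside its range is refused whole. The fingers move at their own pace and stop on an object; the grip force is fixed at half the most. Time passes only in rows, so rows that repeat a pose let the fingers close. It gives the time, the measured TCP pose, the force and the opening at its end, in the units of the state.
- sense(): the state, without advancing time (a new reading comes with each control period).
- snapshot(name): name is "side" or "top"; returns the picture (480x640x3 uint8, blue, green, red); there is no depth.
- camera_info(name): a dict with "vertical_fov" (degrees; the focal length in pixels is half the picture's height over the tangent of half this angle, whatever the lens; pixels are square), "cx", "cy" (the principal point, pixels), "pose" (4x4, takes a point from camera to world coordinates). Camera axes: x right, y up, looking along -z (the intrinsics and any distortion apply to the point x, -y, -z); pixel columns grow to the right and rows downward; lengths in mm; the calibration is good to about 2 mm. A picture is of the moment at which its call begins. camera_info takes no time and is no camera call.
- close_job(): hands the job in, once; it reports no verdict.
Trained networks look in the newest picture that a camera, given by its name, has taken for a name from the list of things; names that differ only in an ending like _2 or _b are one class to them, and where a whole thing is asked for, a point or a joint stands for the part that bears it (a point fixed in the world has none). Each returns a list of dicts, best first, with "p" (0 to 1); they miss things now and then, are a little off and sometimes report something else, mostly with a low value. They report only what shows in the picture. A call takes as long as a camera call. They do not tell look-alikes from the thing itself.
- regions_of(thing, camera): "mask" (480x640 bool, what is visible of it) and "location" ([column, row] in pixels, amid what is visible of it).
- mark_of(thing, camera): "location" ([column, row] in pixels: a listed point, or the origin of a listed thing).
The state is a dict: "time": time; "joint_pos": joint angles; "joint_vel": joint speeds; "tau": joint torques, N m; "tcp_pos": TCP position; "ee_rot": TCP orientation; "contact_force": force on the tool from outside, world axes, zero at the start; "ft_torque": the same for the moment, N m; "finger_gap": finger opening in mm.
Only numpy, scipy, OpenCV 4.12 (cv2) and the standard library are available. Lean on these libraries where they do the work, as an engineer would, in place of code of your own. Each camera call takes 0.05 s, during which the arm holds its last target. There are 200 camera calls.

## Task

Set the four capacitors up on the kitting rail in order of size: the smallest on the mark next to the red stop, then each next larger one, to the largest at the grey end. Stand one capacitor centred on each mark, upright with its terminals on top, never letting one tip over, and leave the scanner where it stands.

Things in the scene. Friction and masses are not known exactly. Their poses are not given: they have to be found in the camera images.
- cap_brown_center (a point): The smallest of four upright round capacitor cans: brown sleeve, aluminium top with two brass screw terminals (3 mm tall, on the top face), diameter 30 mm, height 44 mm without the terminals. Loose, it stands on its flat base at the start. The point is on its axis half-way up (22 mm above its base); z is its axis, pointing to the terminal end.
- cap_blue_center (a point): The second smallest of four upright round capacitor cans: blue sleeve, aluminium top with two brass screw terminals (3 mm tall, on the top face), diameter 36 mm, height 58 mm without the terminals. Loose, it stands on its flat base at the start. The point is on its axis half-way up (29 mm above its base); z is its axis, pointing to the terminal end.
- cap_gold_center (a point): The second largest of four upright round capacitor cans: gold-yellow sleeve, aluminium top with two brass screw terminals (3 mm tall, on the top face), diameter 42 mm, height 72 mm without the terminals. Loose, it stands on its flat base at the start. The point is on its axis half-way up (36 mm above its base); z is its axis, pointing to the terminal end.
- cap_black_center (a point): The largest of four upright round capacitor cans: black sleeve, aluminium top with two brass screw terminals (3 mm tall, on the top face), diameter 48 mm, height 86 mm without the terminals. Loose, it stands on its flat base at the start. The point is on its axis half-way up (43 mm above its base); z is its axis, pointing to the terminal end.
- mark_a: Flat dark round mark with a white rim, 60 mm across, on the kitting rail: number 1 of four counted from the robot's left (+y) end. Origin at its centre, on the rail's flat top face, 12 mm above the work surface; z up, y along the rail to the robot's left. The marks are 74 mm apart centre to centre. The rail is a fixed flat aluminium bar 80 x 350 x 12 mm without recesses, lying roughly across the robot's view, turned up to about 0.3 rad.
- mark_b: Flat dark round mark with a white rim, 60 mm across, on the kitting rail: number 2 of four counted from the robot's left (+y) end. Origin at its centre, on the rail's flat top face, 12 mm above the work surface; z up, y along the rail to the robot's left. The marks are 74 mm apart centre to centre. The rail is a fixed flat aluminium bar 80 x 350 x 12 mm without recesses, lying roughly across the robot's view, turned up to about 0.3 rad.
- mark_c: Flat dark round mark with a white rim, 60 mm across, on the kitting rail: number 3 of four counted from the robot's left (+y) end. Origin at its centre, on the rail's flat top face, 12 mm above the work surface; z up, y along the rail to the robot's left. The marks are 74 mm apart centre to centre. The rail is a fixed flat aluminium bar 80 x 350 x 12 mm without recesses, lying roughly across the robot's view, turned up to about 0.3 rad.
- mark_d: Flat dark round mark with a white rim, 60 mm across, on the kitting rail: number 4 of four counted from the robot's left (+y) end. Origin at its centre, on the rail's flat top face, 12 mm above the work surface; z up, y along the rail to the robot's left. The marks are 74 mm apart centre to centre. The rail is a fixed flat aluminium bar 80 x 350 x 12 mm without recesses, lying roughly across the robot's view, turned up to about 0.3 rad.
- red_stop: Red end block fixed on one end of the rail (a grey one of the same shape is on the other end; which end is red varies): 60 mm across the rail, 20 mm along it, 22 mm tall above the rail top. Origin at the centre of its underside, on the rail top, 48 mm from the centre of the nearest mark; y along the rail.
- scanner: Black bar-code scanner with a dark red window towards the robot, standing loose on a wider foot at the right-hand end of the work, 70 x 80 mm at the foot, 90 mm tall. A bystander. Origin at the centre of its underside, z up, its window faces its own -x.
There are look-alikes about, which are no part of the job. What is shaped like the part that bears cap_black_center but green, turquoise or white is not meant.

How it is judged (in metres and radians):
At the end, for the whole second after the job is handed in: Counted from the red stop, the marks carry the brown, blue, gold and black capacitor (smallest to largest); each stands on the rail with its axis within 12 mm of its mark's centre, upright within 0.1 rad with terminals on top, released and at rest (((horizontal distance between red_stop and mark_a below 0.08 m and horizontal distance between cap_brown_center and mark_a below 0.012 m and z of cap_brown_center in the frame of mark_a between 0.017 and 0.027 m and horizontal distance between cap_blue_center and mark_b below 0.012 m and z of cap_blue_center in the frame of mark_b between 0.024 and 0.034 m and horizontal distance between cap_gold_center and mark_c below 0.012 m and z of cap_gold_center in the frame of mark_c between 0.031 and 0.041 m and horizontal distance between cap_black_center and mark_d below 0.012 m and z of cap_black_center in the frame of mark_d between 0.038 and 0.048 m) or (horizontal distance between red_stop and mark_d below 0.08 m and horizontal distance between cap_brown_center and mark_d below 0.012 m and z of cap_brown_center in the frame of mark_d between 0.017 and 0.027 m and horizontal distance between cap_blue_center and mark_c below 0.012 m and z of cap_blue_center in the frame of mark_c between 0.024 and 0.034 m and horizontal distance between cap_gold_center and mark_b below 0.012 m and z of cap_gold_center in the frame of mark_b between 0.031 and 0.041 m and horizontal distance between cap_black_center and mark_a below 0.012 m and z of cap_black_center in the frame of mark_a between 0.038 and 0.048 m)) and angle between each of cap_brown_center, cap_blue_center, cap_gold_center, cap_black_center's own z axis and vertical below 0.1 rad and linear speed of each of cap_brown, cap_blue, cap_gold, cap_black below 0.02 m/s); the robot touches nothing.
It fails at once if the brown capacitor is tipped over (more than 0.7 rad from upright) (angle between cap_brown_center's own z axis and vertical above 0.7 rad).
It fails at once if the blue capacitor is tipped over (more than 0.7 rad from upright) (angle between cap_blue_center's own z axis and vertical above 0.7 rad).
It fails at once if the gold-yellow capacitor is tipped over (more than 0.7 rad from upright) (angle between cap_gold_center's own z axis and vertical above 0.7 rad).
It fails at once if the black capacitor is tipped over (more than 0.7 rad from upright) (angle between cap_black_center's own z axis and vertical above 0.7 rad).
It fails at once if the scanner is pushed more than 30 mm (distance of scanner from where it was at the start of the episode above 0.03 m).
It also fails if it takes over 109 s, if anything falls off the work surface, if the arm or the gripper's body presses on something with over 40 N, if the wrist force passes 120 N, or if a joint passes its speed limit or range.

## Working session

There is one attempt and no reset: what is moved stays moved. The work goes in short steps, Python scripts to look and compute and a tool call to move; the robot and the scene stay as the last step left them, time stands still between calls to the robot, and variables do not carry over. Pictures are saved under pics/ and viewed, about 12 in all and at most 16, crops included, and the job is handed in when it is done.

Besides the shell and the picture viewer there is one more tool, called after ">>>" by a JSON object that holds its "method" and its "body". move_arm: Moves the arm, as the interface text tells. Its arguments: {"type":"object","properties":{"series":{"type":"array","items":{"type":"object","properties":{"gripper":{"type":"number"},"dp":{"type":"array","items":{"type":"number","minimum":-1,"maximum":1}},"angular":{"type":"array","items":{"type":"number","minimum":-1,"maximum":1}}}}}},"required":["series"]}

```bash
mkdir -p pics; ls; python3 - <<'E'
from cell import *
import cv2
s=sense();print(s)
for n in("side","top"):
    cv2.imwrite(f"pics/{n}0.png",snapshot(n));print(n,camera_info(n))
E
```

```text
pics
{'time': 0.0, 'joint_pos': array([ 1.20433910e+00,  9.18885587e-02,  1.23191407e+00, -4.32111470e-06,
        1.81983203e+00, -5.66875994e-02]), 'joint_vel': array([ 0.00174666,  0.00086922, -0.00135536,  0.00058213,  0.00027571,
        0.00359349]), 'tau': array([-2.40198715e-04, -4.58742893e+01, -4.18013442e+01,  9.72259227e-05,
        1.20029919e-02,  1.37720414e-05]), 'tcp_pos': array([182.80419328, 571.19542533, 247.11715949]), 'ee_rot': array([ 2.53664466,  1.85149811, -0.00268929]), 'contact_force': array([0.81008322, 1.3699153 , 0.39461645]), 'ft_torque': array([-0.01595907,  0.00734069, -0.0128362 ]), 'finger_gap': 85.70989929295303}
side {'vertical_fov': 48.66100887195, 'cx': 328.1868479578066, 'cy': 242.59350927041504, 'pose': array([[ 7.21608265e-01,  4.12388564e-01, -5.56073002e-01,
        -3.03871501e+01],
       [-6.92250329e-01,  4.39589842e-01, -5.72320062e-01,
        -5.45720203e+02],
       [ 8.42579447e-03,  7.97932606e-01,  6.02687782e-01,
         6.56520404e+02],
       [ 0.00000000e+00,  0.00000000e+00,  0.00000000e+00,
         1.00000000e+00]])}
top {'vertical_fov': 54.784707895535036, 'cx': 324.7470966262622, 'cy': 240.75724256354562, 'pose': array([[ 2.89583702e-02,  9.77245438e-01, -2.10125597e-01,
         3.23611780e+02],
       [-9.99579107e-01,  2.79457270e-02, -7.78747411e-03,
         5.03159830e+00],
       [-1.73816098e-03,  2.10262669e-01,  9.77643385e-01,
         1.03535938e+03],
       [ 0.00000000e+00,  0.00000000e+00,  0.00000000e+00,
         1.00000000e+00]])}
```

View pics/top0.png

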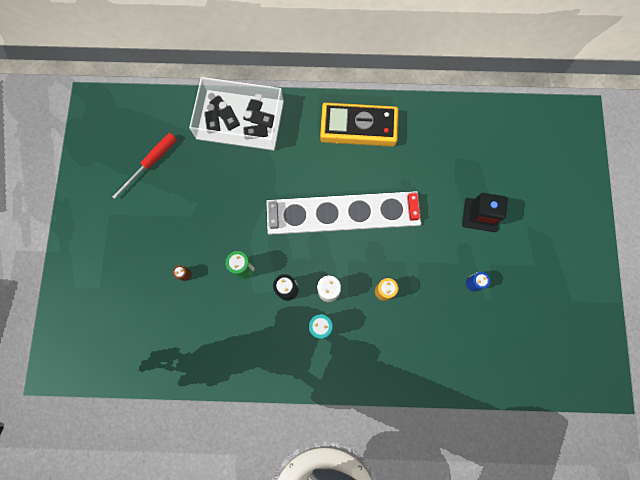

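View pics/side0.png

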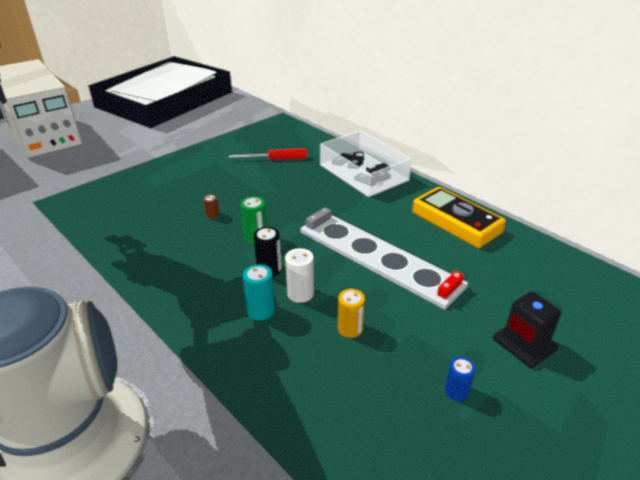

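Top view: the red stop is at the right end (413,206), so mark_d is for brown, c for blue, b for gold and a for black.

Candidates in the top view:
- Brown (181,272), blue (482,281), gold (387,289) and black (285,287) are the ones I want.
- The look-alikes are green (237,262), white (329,288) and turquoise (320,326). The scanner is at (487,212).

```bash
cat > h.py <<'E'
import numpy as np, cv2
from cell import *
def cam(n):
    c=camera_info(n); f=240/np.tan(np.radians(c["vertical_fov"])/2); return c,f
def proj(n,p):
    c,f=cam(n); T=c["pose"]; q=T[:3,:3].T@(np.asarray(p,float)-T[:3,3])
    return np.array([c["cx"]-f*q[0]/q[2], c["cy"]+f*q[1]/q[2]])
def ray(n,uv):
    c,f=cam(n); T=c["pose"]; d=T[:3,:3]@np.array([(uv[0]-c["cx"])/f,-(uv[1]-c["cy"])/f,-1]); return T[:3,3],d
def atz(n,uv,z):
    o,d=ray(n,uv); return o+d*(z-o[2])/d[2]
E
python3 - <<'E'
from h import *
for n in("top","side"):
    snapshot(n)
    for k,z in dict(cap_brown_center=22,cap_blue_center=29,cap_gold_center=36,cap_black_center=43,mark_a=12,mark_b=12,mark_c=12,mark_d=12,red_stop=12,scanner=0).items():
        for r in mark_of(k,n)[:7]:
            if r["p"]>.3: print(n,k,round(r["p"],2),np.round(r["location"]),np.round(atz(n,r["location"],z)[:2]))
top=cv2.imread("pics/top0.png")
cv2.imwrite("pics/crop1.png",cv2.resize(top[230:350,150:510],None,fx=2.2,fy=2.2,interpolation=cv2.INTER_CUBIC))
E
```

```text
top cap_brown_center 0.48 [186. 275.] [455. 317.]
top cap_blue_center 0.9 [480. 284.] [ 454. -328.]
top cap_gold_center 0.8 [388. 291.] [ 431. -126.]
top cap_black_center 0.93 [321. 327.] [350.  15.]
top cap_black_center 0.87 [287. 285.] [438.  92.]
top cap_black_center 0.73 [324. 292.] [426.  12.]
top cap_black_center 0.63 [239. 264.] [481. 197.]
top mark_a 0.81 [358. 210.] [617. -61.]
top mark_a 0.75 [393. 206.] [ 628. -140.]
top mark_a 0.56 [324. 215.] [603.  17.]
top mark_b 0.81 [358. 210.] [617. -61.]
top mark_b 0.75 [393. 206.] [ 628. -140.]
top mark_b 0.56 [324. 215.] [603.  17.]
top mark_c 0.81 [358. 210.] [617. -61.]
top mark_c 0.75 [393. 206.] [ 628. -140.]
top mark_c 0.56 [324. 215.] [603.  17.]
top mark_d 0.81 [358. 210.] [617. -61.]
top mark_d 0.75 [393. 206.] [ 628. -140.]
top mark_d 0.56 [324. 215.] [603.  17.]
top red_stop 0.75 [409. 210.] [ 621. -178.]
top scanner 0.59 [480. 217.] [ 612. -344.]
side cap_brown_center 0.68 [213. 208.] [460. 318.]
side cap_brown_center 0.34 [451. 286.] [ 625. -188.]
side cap_blue_center 0.75 [460. 382.] [ 455. -325.]
side cap_gold_cente
[... 388 characters left out ...]
rk_a 0.8 [336. 233.] [598.  79.]
side mark_a 0.75 [394. 262.] [614. -65.]
side mark_a 0.67 [427. 278.] [ 623. -137.]
side mark_b 0.93 [364. 246.] [610.  10.]
side mark_b 0.8 [336. 233.] [598.  79.]
side mark_b 0.75 [394. 262.] [614. -65.]
side mark_b 0.67 [427. 278.] [ 623. -137.]
side mark_c 0.93 [364. 246.] [610.  10.]
side mark_c 0.8 [336. 233.] [598.  79.]
side mark_c 0.75 [394. 262.] [614. -65.]
side mark_c 0.67 [427. 278.] [ 623. -137.]
side mark_d 0.93 [364. 246.] [610.  10.]
side mark_d 0.8 [336. 233.] [598.  79.]
side mark_d 0.75 [394. 262.] [614. -65.]
side mark_d 0.67 [427. 278.] [ 623. -137.]
side red_stop 0.86 [449. 289.] [ 628. -184.]
side scanner 0.95 [523. 347.] [ 612. -344.]
```

View pics/crop1.png

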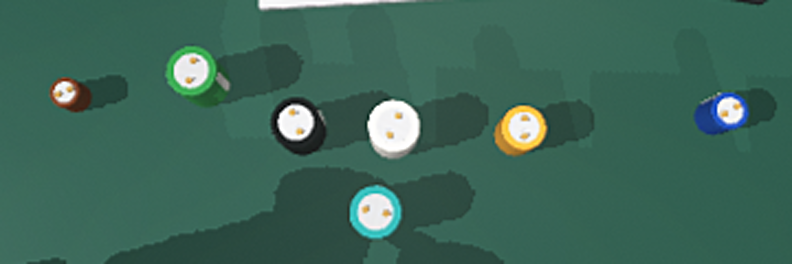

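The crop shows brown (65,93 in the crop), black (298,123), gold (523,128) and blue (730,110), clearly distinct from green, white and turquoise. The network's detections match them. Next I refine using the lid discs and mark blobs.

```bash
cat >> h.py <<'E'
H=dict(brown=44,blue=58,gold=72,black=86)
def blob(img,uv,r,kind):
    u,v=np.round(uv).astype(int); g=img.astype(int)
    if kind=="lid": m=(g.min(2)>140)
    else: m=(g.max(2)<110)
    w=np.zeros(m.shape,np.uint8); cv2.circle(w,(int(u),int(v)),r,1,-1)
    n,l,s,c=cv2.connectedComponentsWithStats((m&(w>0)).astype(np.uint8))
    if n<2: return None,0
    i=1+np.argmax(s[1:,4]); return c[i],s[i,4]
E
python3 - <<'E'
from h import *
P=dict(brown=(458,317),blue=(455,-327),gold=(432,-126),black=(435,92))
for n in("top","side"):
    im=cv2.imread(f"pics/{n}0.png")
    for k,p in P.items():
        uv=proj(n,(*p,H[k]+1)); c,a=blob(im,uv,14,"lid")
        print(n,k,np.round(uv),c,a, c is not None and np.round(atz(n,c,H[k]),1))
    for k,p in dict(a=(598,79),b=(607,12),c=(616,-62),d=(625,-138)).items():
        uv=proj(n,(*p,12)); c,a=blob(im,uv,18,"mark")
        print(n,k,np.round(uv),c,a,np.round(atz(n,c,12),1))
E
```

```text
top brown [183. 272.] [178.7        271.53333333] 60 [459.7 326.3  44. ]
top blue [484. 282.] [481.23232323 279.82828283] 99 [ 458.5 -321.1   58. ]
top gold [390. 289.] [387.75342466 287.54109589] 146 [ 434.8 -121.3   72. ]
top black [285. 284.] [283.8989899  285.22727273] 198 [431.8  93.8  86. ]
top a [297. 217.] [294.70181818 214.81454545] 275 [602.3  83.7  12. ]
top b [326. 214.] [326.97409326 212.76683938] 193 [609.2  10.   12. ]
top c [358. 211.] [359.6146789  210.77981651] 218 [616.1 -64.7  12. ]
top d [392. 208.] [391.80487805 209.11149826] 287 [ 622.2 -138.4   12. ]
side brown [211. 199.] [209.25       197.79166667] 24 [459. 326.  44.]
side blue [464. 369.] [462.25882353 365.84705882] 170 [ 459.  -320.7   58. ]
side gold [352. 299.] [351.1375 297.1625] 160 [ 435.  -121.1   72. ]
side black [268. 233.] [265.64383562 233.48630137] 146 [432.   93.9  86. ]
side a [336. 233.] [335.21818182 230.72727273] 220 [603.2  85.8  12. ]
side b [362. 246.] [363.73728814 245.26694915] 236 [610.1  11.2  12. ]
side c [394. 261.] [394.0952381  260.80586081] 273 [616.7 -62.8  12. ]
side d [428. 277.] [426.58466454 277.47603834] 313 [ 623.2 -136.4   12. ]
```

```bash
cat >> h.py <<'E'
from scipy.spatial.transform import Rotation as R
YAW=0.09
def goto(*targets,yaw=YAW):
    s=sense(); Rc=R.from_rotvec(s["ee_rot"]); Rt=R.from_euler("z",yaw)*R.from_euler("x",np.pi)
    a=(Rc.inv()*Rt).as_rotvec()
    print("t",round(s["time"],2),"tcp",np.round(s["tcp_pos"],1),"ang",np.round(a/np.radians(60),3))
    for t in targets: print(t,np.round(Rc.inv().apply(np.array(t)-s["tcp_pos"])/300,3))
E
python3 -c "
from h import *
goto((459.5,326.2,150))"
```

```text
t 1.2 tcp [182.9 571.4 248.3] ang [0.    0.    1.118]
(459.5, 326.2, 150) [-0.497  1.127  0.328]
```

>>> {"method": "move_arm", "body": {"series": [{"gripper": -1,"dp": [-0.44,1.0,0.29],"angular": [0,0,0.99]},{"gripper": -1,"dp": [-0.44,1.0,0.29],"angular": [0,0,0.99]},{"gripper": -1,"dp": [-0.44,1.0,0.29],"angular": [0,0,0.99]},{"gripper": -1,"dp": [-0.44,1.0,0.29],"angular": [0,0,0.99]},{"gripper": -1,"dp": [-0.44,1.0,0.29],"angular": [0,0,0.99]},{"gripper": -1,"dp": [-0.44,1.0,0.29],"angular": [0,0,0.99]},{"gripper": -1,"dp": [-0.44,1.0,0.29],"angular": [0,0,0.99]},{"gripper": -1,"dp": [-0.44,1.0,0.29],"angular": [0,0,0.99]},{"gripper": -1,"dp": [-0.44,1.0,0.29],"angular": [0,0,0.99]},{"gripper": -1,"dp": [-0.44,1.0,0.29],"angular": [0,0,0.99]},{"gripper": -1,"dp": [-0.44,1.0,0.29],"angular": [0,0,0.99]}]}}

```text
time: 2.12
tcp_pos: [428.5, 354.1, 161.3]
ee_rot: [-3.121, -0.352, 0.001]
contact_force: [0.1, 0.2, 0.8]
finger_gap: 85.5
```

```bash
python3 -c "
from h import *
goto((459.5,326.2,100),(459.5,326.2,28))
cv2.imwrite('pics/side1.png',snapshot('side')[100:340,60:380].repeat(2,0).repeat(2,1))"
```

```text
t 2.12 tcp [428.5 354.1 161.3] ang [-0.     0.001  0.129]
(459.5, 326.2, 100) [0.08  0.114 0.204]
(459.5, 326.2, 28) [0.08  0.114 0.444]
```

>>> {"method": "move_arm", "body": {"series": [{"gripper": -1,"dp": [0.08,0.114,0.2],"angular": [0,0,0.129]},{"gripper": -1,"dp": [0.08,0.114,0.2],"angular": [0,0,0.129]},{"gripper": -1,"dp": [0.08,0.114,0.2],"angular": [0,0,0.129]},{"gripper": -1,"dp": [0.08,0.114,0.2],"angular": [0,0,0.129]}]}}

```text
time: 2.5
tcp_pos: [457.7, 327.4, 100.6]
ee_rot: [3.138, 0.146, -0.005]
contact_force: [0.1, -0.4, 1.4]
finger_gap: 85.2
```

```bash
python3 -c "
from h import *
goto((459.5,326.2,100),(459.5,326.2,28))
cv2.imwrite('pics/side1.png',snapshot('side')[100:300,100:360].repeat(3,0).repeat(3,1))"
```

```text
t 2.5 tcp [457.7 327.4 100.6] ang [0.    0.003 0.003]
(459.5, 326.2, 100) [0.006 0.005 0.002]
(459.5, 326.2, 28) [0.006 0.005 0.242]
```

View pics/side1.png

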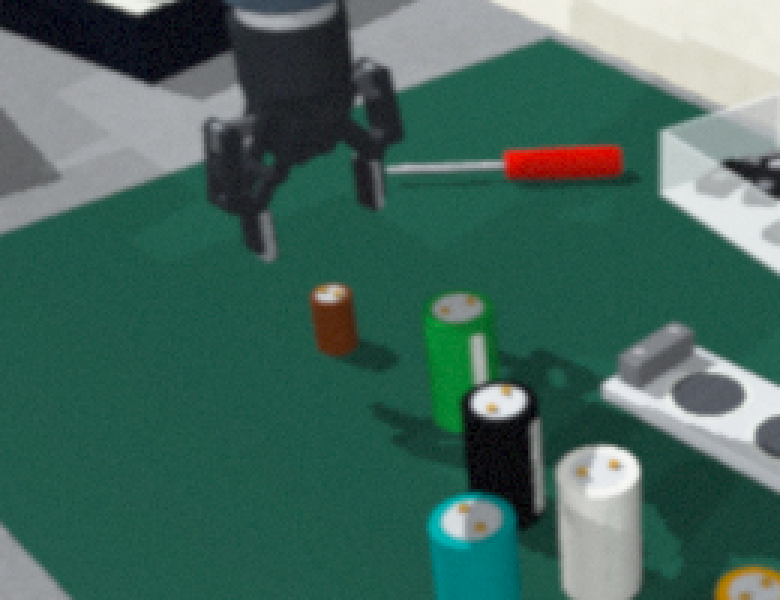

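The gripper is above brown, with tips at about (265,255) and (375,205) in the crop straddling the can at (332,320). Descending and closing.

>>> {"method": "move_arm", "body": {"series": [{"gripper": -1,"dp": [0.006,0.005,0.1],"angular": [0,0,0.003]},{"gripper": -1,"dp": [0.006,0.005,0.18],"angular": [0,0,0.003]},{"gripper": -1,"dp": [0.006,0.005,0.24],"angular": [0,0,0.003]},{"gripper": -1,"dp": [0.006,0.005,0.24],"angular": [0,0,0.003]},{"gripper": 0.2,"dp": [0.006,0.005,0.24],"angular": [0,0,0.003]},{"gripper": 0.3,"dp": [0.006,0.005,0.24],"angular": [0,0,0.003]},{"gripper": 1,"dp": [0.006,0.005,0.24],"angular": [0,0,0.003]},{"gripper": 1,"dp": [0.006,0.005,0.24],"angular": [0,0,0.003]},{"gripper": 1,"dp": [0.006,0.005,0.24],"angular": [0,0,0.003]},{"gripper": 1,"dp": [0.006,0.005,0.24],"angular": [0,0,0.003]},{"gripper": 1,"dp": [0.006,0.005,0.24],"angular": [0,0,0.003]},{"gripper": 1,"dp": [0.006,0.005,0.24],"angular": [0,0,0.003]}]}}

```text
time: 3.55
tcp_pos: [461.2, 327.7, 32.6]
ee_rot: [-3.135, -0.142, -0.004]
contact_force: [-0.8, 0.8, 5.2]
finger_gap: 28.6
```

```bash
python3 -c "
from h import *
print(sense()['finger_gap'],sense()['contact_force'])
goto((459.5,326.2,150),(540,100,160),(622.7,-137.4,160),(622.7,-137.4,40))"
```

```text
28.620685273955015 [-0.80705487  0.76218738  5.19340354]
t 3.55 tcp [461.2 327.7  32.6] ang [-0.003 -0.003  0.   ]
(459.5, 326.2, 150) [-0.005  0.003 -0.391]
(540, 100, 160) [ 0.194  0.778 -0.427]
(622.7, -137.4, 160) [ 0.397  1.591 -0.429]
(622.7, -137.4, 40) [ 0.396  1.593 -0.029]
```

>>> {"method": "move_arm", "body": {"series": [{"gripper": 1,"dp": [0,0,-0.05],"angular": [0,0,0]},{"gripper": 1,"dp": [0,0,-0.12],"angular": [0,0,0]},{"gripper": 1,"dp": [0,0,-0.2],"angular": [0,0,0]},{"gripper": 1,"dp": [0,0,-0.3],"angular": [0,0,0]},{"gripper": 1,"dp": [0,0,-0.39],"angular": [0,0,0]},{"gripper": 1,"dp": [0.03,0.1,-0.42],"angular": [0,0,0]},{"gripper": 1,"dp": [0.05,0.2,-0.42],"angular": [0,0,0]},{"gripper": 1,"dp": [0.08,0.3,-0.42],"angular": [0,0,0]},{"gripper": 1,"dp": [0.1,0.4,-0.42],"angular": [0,0,0]},{"gripper": 1,"dp": [0.13,0.5,-0.42],"angular": [0,0,0]},{"gripper": 1,"dp": [0.15,0.6,-0.42],"angular": [0,0,0]},{"gripper": 1,"dp": [0.15,0.6,-0.42],"angular": [0,0,0]}]}}

```text
time: 4.55
tcp_pos: [523.2, 147.3, 158.2]
ee_rot: [-3.138, -0.134, -0.005]
contact_force: [0.3, 0.2, -0.1]
finger_gap: 28.3
```

```bash
python3 -c "
from h import *
print(sense()['finger_gap'],sense()['contact_force'])
goto((622.7,-137.4,160),(622.7,-137.4,90),(622.7,-137.4,45))"
```

```text
28.310507650147226 [ 0.31818524  0.18704983 -0.11589714]
t 4.55 tcp [523.2 147.3 158.2] ang [-0.001 -0.003 -0.004]
(622.7, -137.4, 160) [ 0.25   0.974 -0.006]
(622.7, -137.4, 90) [0.249 0.974 0.227]
(622.7, -137.4, 45) [0.248 0.974 0.377]
```

>>> {"method": "move_arm", "body": {"series": [{"gripper": 1,"dp": [0.03,0.1,0],"angular": [0,0,-0.004]},{"gripper": 1,"dp": [0.05,0.2,0],"angular": [0,0,-0.004]},{"gripper": 1,"dp": [0.08,0.32,0],"angular": [0,0,-0.004]},{"gripper": 1,"dp": [0.11,0.44,0],"angular": [0,0,-0.004]},{"gripper": 1,"dp": [0.14,0.56,0],"angular": [0,0,-0.004]},{"gripper": 1,"dp": [0.17,0.68,0],"angular": [0,0,-0.004]},{"gripper": 1,"dp": [0.2,0.79,0],"angular": [0,0,-0.004]},{"gripper": 1,"dp": [0.23,0.88,0],"angular": [0,0,-0.004]},{"gripper": 1,"dp": [0.245,0.95,0],"angular": [0,0,-0.004]},{"gripper": 1,"dp": [0.249,0.974,0.08],"angular": [0,0,-0.004]},{"gripper": 1,"dp": [0.249,0.974,0.18],"angular": [0,0,-0.004]},{"gripper": 1,"dp": [0.249,0.974,0.227],"angular": [0,0,-0.004]}]}}

```text
time: 5.55
tcp_pos: [621.6, -137.5, 86.2]
ee_rot: [-3.136, -0.139, 0.002]
contact_force: [-0.4, -0.2, -2.3]
finger_gap: 28.5
```

```bash
python3 -c "
from h import *
print(sense()['finger_gap'],sense()['contact_force'])
cv2.imwrite('pics/side2.png',snapshot('side')[150:350,300:560].repeat(3,0).repeat(3,1))
goto((622.7,-137.4,90),(622.7,-137.4,46))"
```

```text
28.494647748814202 [-0.37572073 -0.21622643 -2.29630817]
t 5.6 tcp [ 620.2 -136.6   83.3] ang [-0.004  0.005 -0.001]
(622.7, -137.4, 90) [ 0.008  0.003 -0.023]
(622.7, -137.4, 46) [0.009 0.004 0.124]
```

View pics/side2.png

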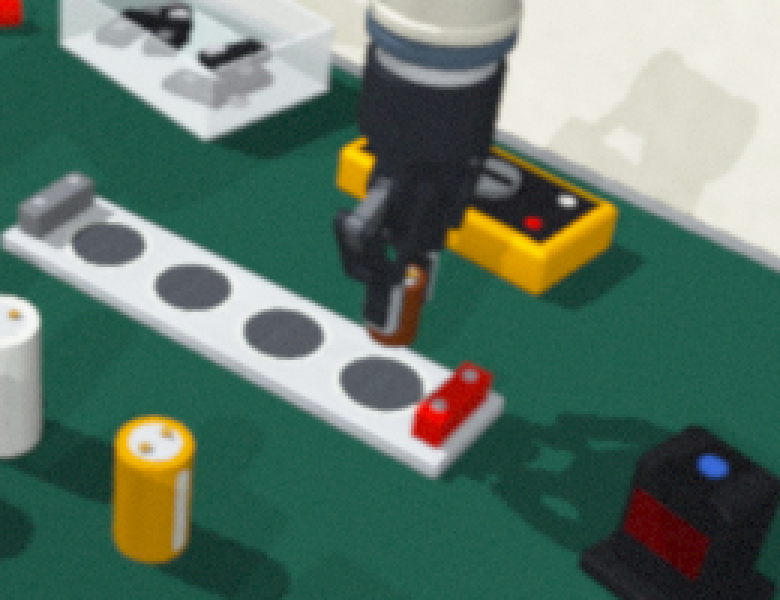

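```bash
python3 -c "
from h import *
for p in [(620.2,-137,51),(620.2,-137,95),(622.7,-137.4,12),(620.2,-127,51)]: print(p,(proj('side',p)-[300,150])*3)
goto((622.7,-136.4,50),(622.7,-136.4,44))"
```

```text
(620.2, -137, 51) [385.30292187 336.12957174]
(620.2, -137, 95) [394.47258183 277.9364868 ]
(622.7, -137.4, 12) [380.6060562  383.57954139]
(620.2, -127, 51) [372.11487681 328.54043416]
t 5.6 tcp [ 620.2 -136.6   83.3] ang [-0.004  0.005 -0.001]
(622.7, -136.4, 50) [0.009 0.001 0.111]
(622.7, -136.4, 44) [0.009 0.001 0.131]
```

>>> {"method": "move_arm", "body": {"series": [{"gripper": 1,"dp": [0.008,-0.006,0.04],"angular": [-0.004,0.005,0]},{"gripper": 1,"dp": [0.008,-0.006,0.08],"angular": [-0.004,0.005,0]},{"gripper": 1,"dp": [0.008,-0.006,0.11],"angular": [-0.004,0.005,0]},{"gripper": 1,"dp": [0.008,-0.006,0.12],"angular": [-0.004,0.005,0]},{"gripper": 1,"dp": [0.008,-0.006,0.12],"angular": [-0.004,0.005,0]},{"gripper": 1,"dp": [0.008,-0.006,0.12],"angular": [-0.004,0.005,0]}]}}

```text
time: 6.1
tcp_pos: [622.6, -134.4, 48.1]
ee_rot: [3.138, 0.14, 0.001]
contact_force: [-0.3, -0.4, -0.5]
finger_gap: 28.6
```

```bash
python3 -c "
from h import *
print(sense()['finger_gap'],sense()['contact_force'])
goto((622.7,-137.4,44.5))"
```

```text
28.63604676068107 [-0.34641949 -0.40892655 -0.54427538]
t 6.1 tcp [ 622.6 -134.4   48.1] ang [ 0.    -0.001 -0.001]
(622.7, -137.4, 44.5) [-0.     0.01   0.012]
```

>>> {"method": "move_arm", "body": {"series": [{"gripper": 1,"dp": [0,0,0.006],"angular": [0,0,0]},{"gripper": 1,"dp": [0,0,0.012],"angular": [0,0,0]},{"gripper": 1,"dp": [0,0,0.012],"angular": [0,0,0]},{"gripper": 1,"dp": [0,0,0.012],"angular": [0,0,0]}]}}

```text
time: 6.43
tcp_pos: [622.7, -134.5, 44.8]
ee_rot: [3.138, 0.14, 0.002]
contact_force: [0.1, -0.3, -0.8]
finger_gap: 28.6
```

```bash
python3 -c "
from h import *
print(sense()['finger_gap'],sense()['contact_force'])
goto((622.7,-137.4,44.5))"
```

```text
28.58037807254983 [ 0.08390311 -0.27293159 -0.78289376]
t 6.43 tcp [ 622.7 -134.5   44.8] ang [ 0.    -0.001 -0.001]
(622.7, -137.4, 44.5) [-0.001  0.01   0.001]
```

>>> {"method": "move_arm", "body": {"series": [{"gripper": 1,"dp": [0,0,0.005],"angular": [0,0,0]},{"gripper": 1,"dp": [0,0,0.008],"angular": [0,0,0]},{"gripper": 1,"dp": [0,0,0.01],"angular": [0,0,0]},{"gripper": 1,"dp": [0,0,0.01],"angular": [0,0,0]}]}}

```text
time: 6.77
tcp_pos: [622.8, -134.6, 44.6]
ee_rot: [3.138, 0.14, 0.003]
contact_force: [-6.6, 0.7, 11.0]
finger_gap: 28.5
```

```bash
python3 -c "
from h import *
print(sense()['finger_gap'],sense()['contact_force'])
cv2.imwrite('pics/side3.png',snapshot('side')[180:320,370:500].repeat(4,0).repeat(4,1))
goto((622.7,-137.4,44.5))"
```

```text
28.537729349269657 [-6.5850338   0.74057903 11.03147411]
t 6.82 tcp [ 622.8 -134.6   44.6] ang [ 0.001 -0.002 -0.001]
(622.7, -137.4, 44.5) [-0.001  0.009  0.   ]
```

View pics/side3.png

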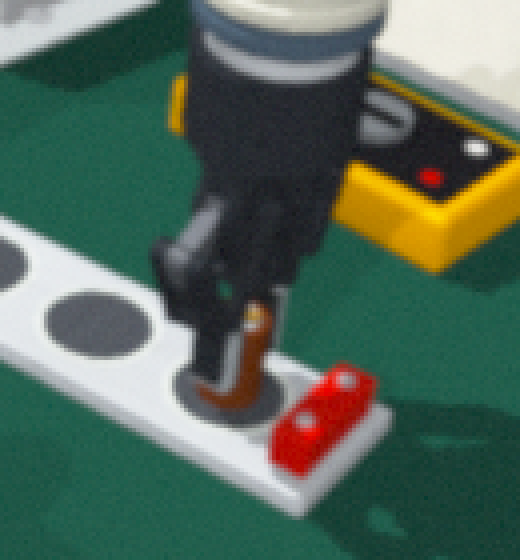

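Brown stands on mark_d: the base is at about (228,392) in the crop and the mark centre at about (228,388). Contact force is 11 N. Releasing and rising.

>>> {"method": "move_arm", "body": {"series": [{"gripper": 0.3,"dp": [0,0,0],"angular": [0,0,0]},{"gripper": 0,"dp": [0,0,0],"angular": [0,0,0]},{"gripper": -0.6,"dp": [0,0,0],"angular": [0,0,0]},{"gripper": -1,"dp": [0,0,0],"angular": [0,0,0]},{"gripper": -1,"dp": [0,0,-0.01],"angular": [0,0,0]},{"gripper": -1,"dp": [0,0,-0.05],"angular": [0,0,0]},{"gripper": -1,"dp": [0,0,-0.12],"angular": [0,0,0]},{"gripper": -1,"dp": [0,0,-0.22],"angular": [0,0,0]},{"gripper": -1,"dp": [0,0,-0.34],"angular": [0,0,0]},{"gripper": -1,"dp": [0,0,-0.36],"angular": [0,0,0]},{"gripper": -1,"dp": [0,0,-0.36],"angular": [0,0,0]}]}}

```text
time: 7.73
tcp_pos: [624.4, -135.0, 158.6]
ee_rot: [3.135, 0.14, 0.017]
contact_force: [-0.7, 0.2, -0.0]
finger_gap: 85.5
```

```bash
python3 -c "
from h import *
print(sense()['finger_gap'],sense()['contact_force'])
goto((458.7,-321,150),(458.7,-321,100),(458.7,-321,36))
im=snapshot('side'); uv=proj('side',(622.7,-137.4,56)); c,a=blob(im,uv,10,'lid'); print(uv,c,a,atz('side',c,56))
"
```

```text
85.49168213192439 [-0.73571882  0.16142787 -0.03282478]
t 7.73 tcp [ 624.4 -135.   158.6] ang [ 0.004 -0.01  -0.001]
(458.7, -321, 150) [-0.606  0.568  0.024]
(458.7, -321, 100) [-0.608  0.567  0.191]
(458.7, -321, 36) [-0.61   0.567  0.404]
[429.80330176 259.39864961] [429.48979592 258.79591837] 49 [ 623.6813424  -135.93983511   56.        ]
```

>>> {"method": "move_arm", "body": {"series": [{"gripper": -1,"dp": [-0.606,0.568,0.024],"angular": [0.004,-0.01,0]},{"gripper": -1,"dp": [-0.606,0.568,0.024],"angular": [0.004,-0.01,0]},{"gripper": -1,"dp": [-0.606,0.568,0.024],"angular": [0.004,-0.01,0]},{"gripper": -1,"dp": [-0.606,0.568,0.024],"angular": [0.004,-0.01,0]},{"gripper": -1,"dp": [-0.606,0.568,0.024],"angular": [0.004,-0.01,0]},{"gripper": -1,"dp": [-0.606,0.568,0.024],"angular": [0.004,-0.01,0]},{"gripper": -1,"dp": [-0.606,0.568,0.024],"angular": [0.004,-0.01,0]},{"gripper": -1,"dp": [-0.606,0.568,0.024],"angular": [0.004,-0.01,0]},{"gripper": -1,"dp": [-0.608,0.567,0.1],"angular": [0.004,-0.01,0]},{"gripper": -1,"dp": [-0.608,0.567,0.18],"angular": [0.004,-0.01,0]},{"gripper": -1,"dp": [-0.608,0.567,0.18],"angular": [0.004,-0.01,0]},{"gripper": -1,"dp": [-0.608,0.567,0.18],"angular": [0.004,-0.01,0]}]}}

```text
time: 8.78
tcp_pos: [457.0, -318.6, 98.2]
ee_rot: [-3.133, -0.143, 0.013]
contact_force: [0.2, 0.9, 1.0]
finger_gap: 85.3
```

```bash
python3 -c "
from h import *
goto((458.7,-321,100),(458.7,-321,36))
"
```

```text
t 8.78 tcp [ 457.  -318.6   98.2] ang [-0.006  0.007  0.001]
(458.7, -321, 100) [ 0.005  0.009 -0.006]
(458.7, -321, 36) [0.007 0.01  0.207]
```

>>> {"method": "move_arm", "body": {"series": [{"gripper": -1,"dp": [0.006,0.009,0.06],"angular": [-0.006,0.007,0]},{"gripper": -1,"dp": [0.006,0.009,0.14],"angular": [-0.006,0.007,0]},{"gripper": -1,"dp": [0.006,0.009,0.2],"angular": [-0.006,0.007,0]},{"gripper": -1,"dp": [0.006,0.009,0.205],"angular": [-0.006,0.007,0]},{"gripper": -1,"dp": [0.006,0.009,0.205],"angular": [-0.006,0.007,0]},{"gripper": 0.1,"dp": [0.006,0.009,0.205],"angular": [-0.006,0.007,0]},{"gripper": 0.2,"dp": [0.006,0.009,0.205],"angular": [-0.006,0.007,0]},{"gripper": 1,"dp": [0.006,0.009,0.205],"angular": [-0.006,0.007,0]},{"gripper": 1,"dp": [0.006,0.009,0.205],"angular": [-0.006,0.007,0]},{"gripper": 1,"dp": [0.006,0.009,0.205],"angular": [-0.006,0.007,0]},{"gripper": 1,"dp": [0.006,0.009,0.205],"angular": [-0.006,0.007,0]},{"gripper": 1,"dp": [0.006,0.009,0.205],"angular": [-0.006,0.007,0]}]}}

```text
time: 9.78
tcp_pos: [459.2, -321.4, 38.3]
ee_rot: [3.136, 0.143, 0.002]
contact_force: [-0.1, 0.2, 5.0]
finger_gap: 34.8
```

```bash
python3 -c "
from h import *
print(sense()['finger_gap'],sense()['contact_force'])
goto((458.7,-321,160),(616.4,-62,160))
"
```

```text
34.77854100400207 [-0.11443793  0.20417244  4.96695044]
t 9.78 tcp [ 459.2 -321.4   38.3] ang [ 0.002 -0.001  0.001]
(458.7, -321, 160) [-0.001 -0.    -0.406]
(616.4, -62, 160) [ 0.601 -0.813 -0.407]
```

>>> {"method": "move_arm", "body": {"series": [{"gripper": 1,"dp": [0,0,-0.05],"angular": [0,0,0]},{"gripper": 1,"dp": [0,0,-0.12],"angular": [0,0,0]},{"gripper": 1,"dp": [0,0,-0.22],"angular": [0,0,0]},{"gripper": 1,"dp": [0,0,-0.32],"angular": [0,0,0]},{"gripper": 1,"dp": [0,0,-0.4],"angular": [0,0,0]},{"gripper": 1,"dp": [0.06,-0.08,-0.41],"angular": [0,0,0]},{"gripper": 1,"dp": [0.12,-0.16,-0.41],"angular": [0,0,0]},{"gripper": 1,"dp": [0.19,-0.26,-0.41],"angular": [0,0,0]},{"gripper": 1,"dp": [0.26,-0.35,-0.41],"angular": [0,0,0]},{"gripper": 1,"dp": [0.33,-0.45,-0.41],"angular": [0,0,0]},{"gripper": 1,"dp": [0.38,-0.52,-0.41],"angular": [0,0,0]},{"gripper": 1,"dp": [0.4,-0.55,-0.41],"angular": [0,0,0]}]}}

```text
time: 10.78
tcp_pos: [564.6, -142.6, 160.4]
ee_rot: [3.138, 0.148, 0.002]
contact_force: [-0.7, 0.2, -0.3]
finger_gap: 34.7
```

```bash
python3 -c "
from h import *
print(sense()['finger_gap'],sense()['contact_force'])
goto((616.4,-62.5,160),(616.4,-62.5,70),(616.4,-62.5,55))
"
```

```text
34.65925966577576 [-0.69714625  0.1588557  -0.25948474]
t 10.78 tcp [ 564.6 -142.6  160.4] ang [ 0.001 -0.001  0.004]
(616.4, -62.5, 160) [ 0.197 -0.249  0.001]
(616.4, -62.5, 70) [ 0.197 -0.25   0.301]
(616.4, -62.5, 55) [ 0.197 -0.25   0.351]
```

>>> {"method": "move_arm", "body": {"series": [{"gripper": 1,"dp": [0.05,-0.06,0],"angular": [0,0,0.004]},{"gripper": 1,"dp": [0.11,-0.14,0],"angular": [0,0,0.004]},{"gripper": 1,"dp": [0.17,-0.21,0],"angular": [0,0,0.004]},{"gripper": 1,"dp": [0.197,-0.25,0],"angular": [0,0,0.004]},{"gripper": 1,"dp": [0.197,-0.25,0.04],"angular": [0,0,0.004]},{"gripper": 1,"dp": [0.197,-0.25,0.12],"angular": [0,0,0.004]},{"gripper": 1,"dp": [0.197,-0.25,0.2],"angular": [0,0,0.004]},{"gripper": 1,"dp": [0.197,-0.25,0.28],"angular": [0,0,0.004]},{"gripper": 1,"dp": [0.197,-0.25,0.33],"angular": [0,0,0.004]},{"gripper": 1,"dp": [0.197,-0.25,0.345],"angular": [0,0,0.004]},{"gripper": 1,"dp": [0.197,-0.25,0.345],"angular": [0,0,0.004]},{"gripper": 1,"dp": [0.197,-0.25,0.345],"angular": [0,0,0.004]}]}}

```text
time: 11.78
tcp_pos: [616.4, -63.3, 57.5]
ee_rot: [3.138, 0.14, 0.002]
contact_force: [0.3, -0.1, 0.5]
finger_gap: 34.5
```

```bash
python3 -c "
from h import *
print(sense()['finger_gap'],sense()['contact_force'])
cv2.imwrite('pics/side4.png',snapshot('side')[160:330,320:500].repeat(3,0).repeat(3,1))
goto((616.4,-62.5,50))
"
```

```text
34.461694137849726 [ 0.32367275 -0.07750069  0.53260444]
t 11.83 tcp [617.  -63.1  58.4] ang [ 0.001 -0.003 -0.001]
(616.4, -62.5, 50) [-0.002 -0.002  0.028]
```

View pics/side4.png

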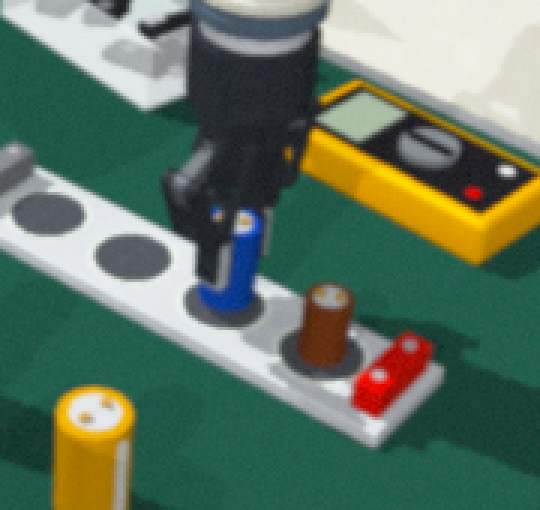

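Brown stands centred at (325,345) and blue hangs just over mark_c at (225,300). Lowering.

>>> {"method": "move_arm", "body": {"series": [{"gripper": 1,"dp": [0,-0.002,0.01],"angular": [0,0,0]},{"gripper": 1,"dp": [0,-0.002,0.018],"angular": [0,0,0]},{"gripper": 1,"dp": [0,-0.002,0.023],"angular": [0,0,0]},{"gripper": 1,"dp": [0,-0.002,0.026],"angular": [0,0,0]},{"gripper": 1,"dp": [0,-0.002,0.028],"angular": [0,0,0]},{"gripper": 1,"dp": [0,-0.002,0.028],"angular": [0,0,0]},{"gripper": 1,"dp": [0,-0.002,0.028],"angular": [0,0,0]}]}}

```text
time: 12.42
tcp_pos: [617.0, -62.5, 50.3]
ee_rot: [3.137, 0.14, 0.005]
contact_force: [-0.5, 1.2, 2.0]
finger_gap: 35.2
```

>>> {"method": "move_arm", "body": {"series": [{"gripper": 1,"dp": [0,0,0.003],"angular": [0,0,0]},{"gripper": 1,"dp": [0,0,0.006],"angular": [0,0,0]},{"gripper": 1,"dp": [0,0,0.006],"angular": [0,0,0]}]}}

```text
time: 12.67
tcp_pos: [617.1, -62.5, 50.2]
ee_rot: [3.137, 0.14, 0.006]
contact_force: [-4.6, 1.4, 7.7]
finger_gap: 34.5
```

Contact. Release, rise and go to gold.

>>> {"method": "move_arm", "body": {"series": [{"gripper": 0.2,"dp": [0,0,0],"angular": [0,0,0]},{"gripper": 0,"dp": [0,0,0],"angular": [0,0,0]},{"gripper": -0.6,"dp": [0,0,0],"angular": [0,0,0]},{"gripper": -1,"dp": [0,0,0],"angular": [0,0,0]},{"gripper": -1,"dp": [0,0,-0.01],"angular": [0,0,0]},{"gripper": -1,"dp": [0,0,-0.05],"angular": [0,0,0]},{"gripper": -1,"dp": [0,0,-0.12],"angular": [0,0,0]},{"gripper": -1,"dp": [0,0,-0.22],"angular": [0,0,0]},{"gripper": -1,"dp": [0,0,-0.34],"angular": [0,0,0]},{"gripper": -1,"dp": [0,0,-0.36],"angular": [0,0,0]},{"gripper": -1,"dp": [0,0,-0.36],"angular": [0,0,0]}]}}

```text
time: 13.58
tcp_pos: [618.6, -62.7, 164.2]
ee_rot: [3.135, 0.14, 0.02]
contact_force: [0.3, 0.3, 0.9]
finger_gap: 85.8
```

```bash
python3 -c "
from h import *
goto((434.9,-121.2,160),(434.9,-121.2,125),(434.9,-121.2,43))
im=snapshot('side'); uv=proj('side',(616.4,-63,70)); c,a=blob(im,uv,10,'lid'); print(uv,c,a,atz('side',c,70))
"
```

```text
t 13.58 tcp [618.6 -62.7 164.2] ang [ 0.004 -0.012 -0.001]
(434.9, -121.2, 160) [-0.627  0.14   0.007]
(434.9, -121.2, 125) [-0.629  0.139  0.123]
(434.9, -121.2, 43) [-0.632  0.138  0.397]
[396.65126575 236.73384632] [396.88311688 236.11688312] 77 [618.20495024 -62.03384949  70.        ]
```

Blue is within 2.5 mm of mark_c. On to gold.

>>> {"method": "move_arm", "body": {"series": [{"gripper": -1,"dp": [-0.627,0.14,0.007],"angular": [0.004,-0.012,0]},{"gripper": -1,"dp": [-0.627,0.14,0.007],"angular": [0.004,-0.012,0]},{"gripper": -1,"dp": [-0.627,0.14,0.007],"angular": [0.004,-0.012,0]},{"gripper": -1,"dp": [-0.627,0.14,0.007],"angular": [0.004,-0.012,0]},{"gripper": -1,"dp": [-0.627,0.14,0.007],"angular": [0.004,-0.012,0]},{"gripper": -1,"dp": [-0.627,0.14,0.007],"angular": [0.004,-0.012,0]},{"gripper": -1,"dp": [-0.627,0.14,0.007],"angular": [0.004,-0.012,0]},{"gripper": -1,"dp": [-0.628,0.14,0.06],"angular": [0.004,-0.012,0]},{"gripper": -1,"dp": [-0.629,0.139,0.123],"angular": [0.004,-0.012,0]},{"gripper": -1,"dp": [-0.629,0.139,0.123],"angular": [0.004,-0.012,0]},{"gripper": -1,"dp": [-0.629,0.139,0.123],"angular": [0.004,-0.012,0]}]}}

```text
time: 14.55
tcp_pos: [433.3, -120.3, 120.9]
ee_rot: [-3.135, -0.142, 0.013]
contact_force: [-0.4, -0.5, 0.4]
finger_gap: 85.7
```

```bash
python3 -c "
from h import *
goto((434.9,-121.2,125),(434.9,-121.2,43))
"
```

```text
t 14.55 tcp [ 433.3 -120.3  120.9] ang [-0.003  0.008  0.   ]
(434.9, -121.2, 125) [ 0.005  0.003 -0.014]
(434.9, -121.2, 43) [0.007 0.004 0.26 ]
```

>>> {"method": "move_arm", "body": {"series": [{"gripper": -1,"dp": [0.006,0.004,0.05],"angular": [-0.003,0.008,0]},{"gripper": -1,"dp": [0.006,0.004,0.13],"angular": [-0.003,0.008,0]},{"gripper": -1,"dp": [0.006,0.004,0.21],"angular": [-0.003,0.008,0]},{"gripper": -1,"dp": [0.006,0.004,0.25],"angular": [-0.003,0.008,0]},{"gripper": -1,"dp": [0.006,0.004,0.255],"angular": [-0.003,0.008,0]},{"gripper": 0,"dp": [0.006,0.004,0.255],"angular": [-0.003,0.008,0]},{"gripper": 0.1,"dp": [0.006,0.004,0.255],"angular": [-0.003,0.008,0]},{"gripper": 1,"dp": [0.006,0.004,0.255],"angular": [-0.003,0.008,0]},{"gripper": 1,"dp": [0.006,0.004,0.255],"angular": [-0.003,0.008,0]},{"gripper": 1,"dp": [0.006,0.004,0.255],"angular": [-0.003,0.008,0]},{"gripper": 1,"dp": [0.006,0.004,0.255],"angular": [-0.003,0.008,0]},{"gripper": 1,"dp": [0.006,0.004,0.255],"angular": [-0.003,0.008,0]}]}}

```text
time: 15.55
tcp_pos: [435.7, -121.6, 46.4]
ee_rot: [3.137, 0.142, 0.005]
contact_force: [0.7, -0.3, 6.3]
finger_gap: 40.6
```

```bash
python3 -c "
from h import *
goto((434.9,-121.2,170),(609.6,10.6,170),(609.6,10.6,70))
"
```

```text
t 15.55 tcp [ 435.7 -121.6   46.4] ang [ 0.001 -0.003  0.   ]
(434.9, -121.2, 170) [-0.001 -0.001 -0.412]
(609.6, 10.6, 170) [ 0.618 -0.386 -0.41 ]
(609.6, 10.6, 70) [ 0.617 -0.386 -0.077]
```

>>> {"method": "move_arm", "body": {"series": [{"gripper": 1,"dp": [0,0,-0.05],"angular": [0,0,0]},{"gripper": 1,"dp": [0,0,-0.12],"angular": [0,0,0]},{"gripper": 1,"dp": [0,0,-0.22],"angular": [0,0,0]},{"gripper": 1,"dp": [0,0,-0.32],"angular": [0,0,0]},{"gripper": 1,"dp": [0,0,-0.4],"angular": [0,0,0]},{"gripper": 1,"dp": [0.08,-0.05,-0.41],"angular": [0,0,0]},{"gripper": 1,"dp": [0.17,-0.11,-0.41],"angular": [0,0,0]},{"gripper": 1,"dp": [0.27,-0.17,-0.41],"angular": [0,0,0]},{"gripper": 1,"dp": [0.37,-0.23,-0.41],"angular": [0,0,0]},{"gripper": 1,"dp": [0.46,-0.29,-0.41],"angular": [0,0,0]},{"gripper": 1,"dp": [0.52,-0.33,-0.41],"angular": [0,0,0]},{"gripper": 1,"dp": [0.54,-0.34,-0.41],"angular": [0,0,0]}]}}

```text
time: 16.55
tcp_pos: [589.0, -2.8, 168.9]
ee_rot: [-3.138, -0.146, -0.004]
contact_force: [-0.8, -0.6, -1.6]
finger_gap: 40.9
```

```bash
python3 -c "
from h import *
goto((609.6,11,170),(609.6,11,65))
"
```

```text
t 16.55 tcp [589.   -2.8 168.9] ang [ 0.    -0.003  0.003]
(609.6, 11, 170) [ 0.073 -0.039 -0.003]
(609.6, 11, 65) [ 0.072 -0.04   0.347]
```

>>> {"method": "move_arm", "body": {"series": [{"gripper": 1,"dp": [0.05,-0.03,0],"angular": [0,0,0.003]},{"gripper": 1,"dp": [0.072,-0.039,0],"angular": [0,0,0.003]},{"gripper": 1,"dp": [0.072,-0.039,0.04],"angular": [0,0,0.003]},{"gripper": 1,"dp": [0.072,-0.039,0.12],"angular": [0,0,0.003]},{"gripper": 1,"dp": [0.072,-0.039,0.2],"angular": [0,0,0.003]},{"gripper": 1,"dp": [0.072,-0.039,0.28],"angular": [0,0,0.003]},{"gripper": 1,"dp": [0.072,-0.039,0.33],"angular": [0,0,0.003]},{"gripper": 1,"dp": [0.072,-0.039,0.345],"angular": [0,0,0.003]},{"gripper": 1,"dp": [0.072,-0.039,0.345],"angular": [0,0,0.003]},{"gripper": 1,"dp": [0.072,-0.039,0.345],"angular": [0,0,0.003]}]}}

```text
time: 17.38
tcp_pos: [609.6, 10.2, 66.1]
ee_rot: [3.138, 0.14, 0.005]
contact_force: [0.5, 0.3, 0.1]
finger_gap: 41.0
```

```bash
python3 -c "
from h import *
goto((609.6,11,58),(609.6,11,57))
"
```

```text
t 17.38 tcp [609.6  10.2  66.1] ang [ 0.    -0.003 -0.001]
(609.6, 11, 58) [ 0.    -0.003  0.027]
(609.6, 11, 57) [ 0.    -0.003  0.03 ]
```

>>> {"method": "move_arm", "body": {"series": [{"gripper": 1,"dp": [0,-0.002,0.01],"angular": [0,0,0]},{"gripper": 1,"dp": [0,-0.002,0.018],"angular": [0,0,0]},{"gripper": 1,"dp": [0,-0.002,0.024],"angular": [0,0,0]},{"gripper": 1,"dp": [0,-0.002,0.028],"angular": [0,0,0]},{"gripper": 1,"dp": [0,-0.002,0.03],"angular": [0,0,0]},{"gripper": 1,"dp": [0,-0.002,0.03],"angular": [0,0,0]},{"gripper": 1,"dp": [0,-0.002,0.03],"angular": [0,0,0]}]}}

```text
time: 17.97
tcp_pos: [609.9, 10.8, 58.5]
ee_rot: [3.138, 0.14, 0.007]
contact_force: [-1.6, -0.7, 4.9]
finger_gap: 40.9
```

Contact. Release and rise.

>>> {"method": "move_arm", "body": {"series": [{"gripper": 0.1,"dp": [0,0,0.002],"angular": [0,0,0]},{"gripper": -0.1,"dp": [0,0,0],"angular": [0,0,0]},{"gripper": -0.6,"dp": [0,0,0],"angular": [0,0,0]},{"gripper": -1,"dp": [0,0,0],"angular": [0,0,0]},{"gripper": -1,"dp": [0,0,-0.01],"angular": [0,0,0]},{"gripper": -1,"dp": [0,0,-0.05],"angular": [0,0,0]},{"gripper": -1,"dp": [0,0,-0.12],"angular": [0,0,0]},{"gripper": -1,"dp": [0,0,-0.22],"angular": [0,0,0]},{"gripper": -1,"dp": [0,0,-0.34],"angular": [0,0,0]},{"gripper": -1,"dp": [0,0,-0.36],"angular": [0,0,0]},{"gripper": -1,"dp": [0,0,-0.36],"angular": [0,0,0]}]}}

```text
time: 18.88
tcp_pos: [611.3, 10.8, 172.3]
ee_rot: [3.137, 0.14, 0.021]
contact_force: [0.5, -0.3, -0.5]
finger_gap: 85.3
```

```bash
python3 -c "
from h import *
goto((432,93.8,175),(432,93.8,135),(432,93.8,53))
im=snapshot('side'); uv=proj('side',(609.6,10.6,84)); c,a=blob(im,uv,12,'lid'); print(uv,c,a,atz('side',c,84))
cv2.imwrite('pics/side5.png',im)
"
```

```text
t 18.88 tcp [611.3  10.8 172.3] ang [ 0.002 -0.013 -0.001]
(432, 93.8, 175) [-0.57  -0.329 -0.017]
(432, 93.8, 135) [-0.572 -0.329  0.116]
(432, 93.8, 53) [-0.576 -0.329  0.39 ]
[365.61824668 215.70150169] [365.64893617 215.26595745] 94 [610.7353921   11.57702584  84.        ]
```

View pics/side5.png

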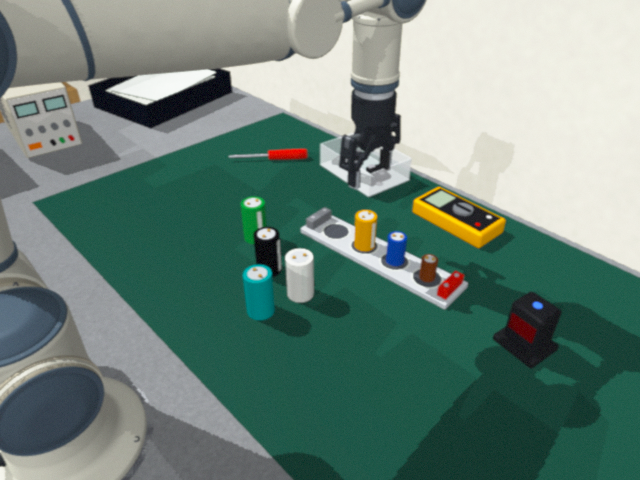

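Gold (365,232), blue (397,250) and brown (428,270) stand on their marks, and the bystanders are undisturbed. Now black.

>>> {"method": "move_arm", "body": {"series": [{"gripper": -1,"dp": [-0.57,-0.329,-0.017],"angular": [0.002,-0.013,0]},{"gripper": -1,"dp": [-0.57,-0.329,-0.017],"angular": [0.002,-0.013,0]},{"gripper": -1,"dp": [-0.57,-0.329,-0.017],"angular": [0.002,-0.013,0]},{"gripper": -1,"dp": [-0.57,-0.329,-0.017],"angular": [0.002,-0.013,0]},{"gripper": -1,"dp": [-0.57,-0.329,-0.017],"angular": [0.002,-0.013,0]},{"gripper": -1,"dp": [-0.57,-0.329,-0.017],"angular": [0.002,-0.013,0]},{"gripper": -1,"dp": [-0.57,-0.329,-0.017],"angular": [0.002,-0.013,0]},{"gripper": -1,"dp": [-0.57,-0.329,-0.017],"angular": [0.002,-0.013,0]},{"gripper": -1,"dp": [-0.571,-0.329,0.04],"angular": [0.002,-0.013,0]},{"gripper": -1,"dp": [-0.572,-0.329,0.1],"angular": [0.002,-0.013,0]},{"gripper": -1,"dp": [-0.572,-0.329,0.1],"angular": [0.002,-0.013,0]},{"gripper": -1,"dp": [-0.572,-0.329,0.1],"angular": [0.002,-0.013,0]}]}}

```text
time: 19.93
tcp_pos: [430.7, 93.2, 136.0]
ee_rot: [-3.138, -0.138, 0.014]
contact_force: [0.5, -0.4, 1.3]
finger_gap: 85.8
```

```bash
python3 -c "
from h import *
goto((432,93.8,135),(432,93.8,53))
"
```

```text
t 19.93 tcp [430.7  93.2 136. ] ang [-0.001  0.008 -0.002]
(432, 93.8, 135) [ 0.005 -0.002  0.003]
(432, 93.8, 53) [ 0.007 -0.001  0.276]
```

>>> {"method": "move_arm", "body": {"series": [{"gripper": -1,"dp": [0.006,-0.001,0.05],"angular": [-0.001,0.008,0]},{"gripper": -1,"dp": [0.006,-0.001,0.13],"angular": [-0.001,0.008,0]},{"gripper": -1,"dp": [0.006,-0.001,0.21],"angular": [-0.001,0.008,0]},{"gripper": -1,"dp": [0.006,-0.001,0.26],"angular": [-0.001,0.008,0]},{"gripper": -1,"dp": [0.006,-0.001,0.27],"angular": [-0.001,0.008,0]},{"gripper": -0.1,"dp": [0.006,-0.001,0.27],"angular": [-0.001,0.008,0]},{"gripper": 0,"dp": [0.006,-0.001,0.27],"angular": [-0.001,0.008,0]},{"gripper": 1,"dp": [0.006,-0.001,0.27],"angular": [-0.001,0.008,0]},{"gripper": 1,"dp": [0.006,-0.001,0.27],"angular": [-0.001,0.008,0]},{"gripper": 1,"dp": [0.006,-0.001,0.27],"angular": [-0.001,0.008,0]},{"gripper": 1,"dp": [0.006,-0.001,0.27],"angular": [-0.001,0.008,0]},{"gripper": 1,"dp": [0.006,-0.001,0.27],"angular": [-0.001,0.008,0]}]}}

```text
time: 20.93
tcp_pos: [432.9, 93.8, 57.1]
ee_rot: [3.138, 0.138, 0.005]
contact_force: [-1.2, -0.5, 6.2]
finger_gap: 47.0
```

```bash
python3 -c "
from h import *
goto((432,93.8,175),(602.7,84.7,180),(602.7,84.7,75))
"
```

```text
t 20.93 tcp [432.9  93.8  57.1] ang [ 0.    -0.003 -0.002]
(432, 93.8, 175) [-0.002 -0.    -0.393]
(602.7, 84.7, 180) [ 0.562  0.08  -0.408]
(602.7, 84.7, 75) [ 0.561  0.08  -0.058]
```

>>> {"method": "move_arm", "body": {"series": [{"gripper": 1,"dp": [0,0,-0.05],"angular": [0,0,0]},{"gripper": 1,"dp": [0,0,-0.12],"angular": [0,0,0]},{"gripper": 1,"dp": [0,0,-0.22],"angular": [0,0,0]},{"gripper": 1,"dp": [0,0,-0.32],"angular": [0,0,0]},{"gripper": 1,"dp": [0,0,-0.4],"angular": [0,0,0]},{"gripper": 1,"dp": [0.08,0.01,-0.41],"angular": [0,0,0]},{"gripper": 1,"dp": [0.17,0.02,-0.41],"angular": [0,0,0]},{"gripper": 1,"dp": [0.27,0.04,-0.41],"angular": [0,0,0]},{"gripper": 1,"dp": [0.37,0.05,-0.41],"angular": [0,0,0]},{"gripper": 1,"dp": [0.46,0.065,-0.41],"angular": [0,0,0]},{"gripper": 1,"dp": [0.53,0.075,-0.41],"angular": [0,0,0]},{"gripper": 1,"dp": [0.56,0.08,-0.41],"angular": [0,0,0]}]}}

```text
time: 21.93
tcp_pos: [604.0, 84.3, 179.4]
ee_rot: [3.138, 0.137, 0.004]
contact_force: [-0.9, 0.7, -1.4]
finger_gap: 46.8
```

```bash
python3 -c "
from h import *
goto((602.7,85,180),(602.7,85,76))
"
```

```text
t 21.93 tcp [604.   84.3 179.4] ang [ 0.001 -0.002 -0.002]
(602.7, 85, 180) [-0.004 -0.003 -0.002]
(602.7, 85, 76) [-0.005 -0.003  0.345]
```

>>> {"method": "move_arm", "body": {"series": [{"gripper": 1,"dp": [-0.004,-0.002,0.04],"angular": [0,0,0]},{"gripper": 1,"dp": [-0.004,-0.002,0.12],"angular": [0,0,0]},{"gripper": 1,"dp": [-0.004,-0.002,0.2],"angular": [0,0,0]},{"gripper": 1,"dp": [-0.004,-0.002,0.28],"angular": [0,0,0]},{"gripper": 1,"dp": [-0.004,-0.002,0.325],"angular": [0,0,0]},{"gripper": 1,"dp": [-0.004,-0.002,0.34],"angular": [0,0,0]},{"gripper": 1,"dp": [-0.004,-0.002,0.34],"angular": [0,0,0]},{"gripper": 1,"dp": [-0.004,-0.002,0.34],"angular": [0,0,0]}]}}

```text
time: 22.6
tcp_pos: [603.2, 84.8, 78.5]
ee_rot: [3.138, 0.138, 0.006]
contact_force: [-0.0, 0.3, -1.7]
finger_gap: 47.0
```

```bash
python3 -c "
from h import *
goto((602.7,85,69),(602.7,85,68))
"
```

```text
t 22.6 tcp [603.2  84.8  78.5] ang [ 0.001 -0.004 -0.002]
(602.7, 85, 69) [-0.002 -0.001  0.032]
(602.7, 85, 68) [-0.002 -0.001  0.035]
```

>>> {"method": "move_arm", "body": {"series": [{"gripper": 1,"dp": [-0.001,0,0.012],"angular": [0,0,0]},{"gripper": 1,"dp": [-0.001,0,0.02],"angular": [0,0,0]},{"gripper": 1,"dp": [-0.001,0,0.027],"angular": [0,0,0]},{"gripper": 1,"dp": [-0.001,0,0.032],"angular": [0,0,0]},{"gripper": 1,"dp": [-0.001,0,0.036],"angular": [0,0,0]},{"gripper": 1,"dp": [-0.001,0,0.036],"angular": [0,0,0]},{"gripper": 1,"dp": [-0.001,0,0.036],"angular": [0,0,0]}]}}

```text
time: 23.18
tcp_pos: [603.3, 84.8, 69.1]
ee_rot: [3.138, 0.138, 0.008]
contact_force: [-3.0, 0.1, 5.6]
finger_gap: 47.0
```

>>> {"method": "move_arm", "body": {"series": [{"gripper": 0,"dp": [0,0,0.002],"angular": [0,0,0]},{"gripper": -0.2,"dp": [0,0,0],"angular": [0,0,0]},{"gripper": -0.6,"dp": [0,0,0],"angular": [0,0,0]},{"gripper": -1,"dp": [0,0,0],"angular": [0,0,0]},{"gripper": -1,"dp": [0,0,-0.01],"angular": [0,0,0]},{"gripper": -1,"dp": [0,0,-0.05],"angular": [0,0,0]},{"gripper": -1,"dp": [0,0,-0.12],"angular": [0,0,0]},{"gripper": -1,"dp": [0,0,-0.22],"angular": [0,0,0]},{"gripper": -1,"dp": [0,0,-0.34],"angular": [0,0,0]},{"gripper": -1,"dp": [0,0,-0.5],"angular": [0,0,0]},{"gripper": -1,"dp": [0,0,-0.5],"angular": [0,0,0]},{"gripper": -1,"dp": [0,0,-0.5],"angular": [0,0,0]}]}}

```text
time: 24.18
tcp_pos: [604.2, 85.0, 226.1]
ee_rot: [-3.138, -0.138, -0.024]
contact_force: [0.1, -0.3, -0.3]
finger_gap: 85.6
```

```bash
python3 -c "
from h import *
im=snapshot('side')
print(sense()['tcp_pos'],sense()['finger_gap'])
for k,p in dict(black=(602.7,84.7),gold=(609.6,10.6),blue=(616.4,-63.7),brown=(622.7,-137.4)).items():
    z=12+H[k]; c,a=blob(im,proj('side',(*p,z)),12,'lid'); q=atz('side',c,z); print(k,a,np.round(q,1),np.round(q[:2]-p,1))
for r in mark_of('scanner','side')[:1]: print(r['p'],atz('side',r['location'],0))
cv2.imwrite('pics/side6.png',im)
"
```

```text
[603.42076734  84.94542782 222.62234668] 85.60685994645564
black 108 [603.8  85.1  98. ] [1.1 0.4]
gold 93 [610.7  11.4  84. ] [1.1 0.8]
blue 77 [618.2 -62.   70. ] [1.8 1.7]
brown 28 [ 622.3 -135.6   56. ] [-0.4  1.8]
0.85 [ 617.28926011 -345.5060185     0.        ]
```

View pics/side6.png

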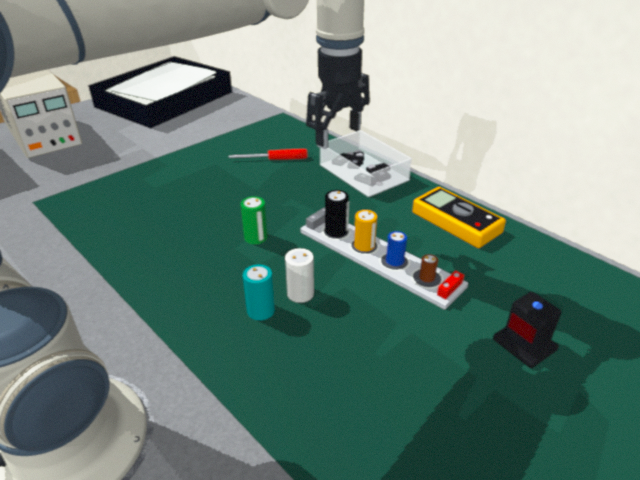

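All four stand upright on their marks: brown (428,270), blue (397,250), gold (365,232) and black (337,213). The gripper is clear and the scanner has not moved. Handing in.

```bash
python3 -c "
from cell import *
print(close_job())"
```

```text
the job is handed in; nothing more can be done
None
```

The four capacitors now stand on the rail from the red stop (right end, mark_d) as brown, blue, gold and black. I handed the job in at about 24 s of the 109 s allowed; the system reported no verdict.

- **Position:** in the last side picture each lid centre was within about 2.5 mm of its mark's centre, against the 12 mm allowed. I used only the side camera for this last check, and its calibration is good to about 2 mm. Brown's lid blob was small (28 px), so its figure is the least certain.
- **Upright and released:** in that picture all four stand upright with terminals on top. The gripper is open and well clear, about 125 mm above the rail cans.
- **Bystanders:** the scanner's network reading differs by about 5 mm from the first look, which is within that network's noise, and the arm never went near it. The green, white and turquoise look-alikes were not touched.
- **Disagreement:** while brown hung in the gripper it looked about 6 mm off in one picture. A finger was hiding part of it, and after release it measured about 2 mm off.

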